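Seat a ferrule in the bench press

TASK

Stand the loose black ferrule upright in the pocket of the bench press's shuttle and slide the shuttle by its black-capped post fully home under the ram. Then push the ram's knob straight down, past the light touch of the foot on the ferrule and on as the ferrule slides deeper, until it lands on the stiff hidden stop: build up to about 18 N on the knob there (never more than 22 N, or the ferrule is crushed), keep that up for about a second, and let the ram rise all the way again. Leave the seated ferrule in the pocket with the shuttle home, and do not disturb the other things on the bench.

Things in the scene. Friction and masses are not known exactly. Their poses are not given: they have to be found in the camera images.
- ferrule_mid (a point): Centre of the black ferrule, a loose plastic sleeve with two thin white lines near one end, 14 mm in diameter, 26 mm tall, about 12 g, standing upright on the bench at the start; this point is half-way up on its axis, z up along the axis.
- press: The bolted-down bench press. Origin on the ram axis at bench height; z up, +y the way the shuttle slides out, x across. Grey base 112 mm across x, from y -34 to +166 mm, 8 mm thick; two steel guide rails, 20 mm high, at x +-33 mm; over the origin a head block 110 mm across x by 44 mm along y, underside 68 mm and top (with screws and bush) 91 mm above the bench.
- pocket (a point): Centre of the mouth of the round pocket in the steel shuttle block (54x54 mm, its top 34 mm above the bench). Pocket 17.5 mm wide, chamfered; its floor, a brass seat ring, is 8 mm below the mouth at the start, so a ferrule set in it stands 18 mm proud, its centre 5 mm above this point. Axes as the press.
- seat (a joint): Downward travel of the seat ring in the pocket in m: 0 at the start. It is held by friction: under the ferrule it gives way at about 6 N and stays where it is pushed.
- shuttle_post (a point): Top centre of the upright post on the shuttle, 82 mm above the bench, 60 mm outward (+y of the press) of the pocket: steel rod 12 mm in diameter (26 to 66 mm above the bench) under a black cap 18 mm in diameter (66 to 82 mm). Push it to move the shuttle. Axes as the press.
- shuttle (a joint): Slide of the shuttle in m: 0 = fully home (pocket under the ram, hard stop), up to 0.085 = out. It runs against about 1.5 N of friction and stays where it is left.
- ram_knob (a point): Centre of the top of the black mushroom knob (34 mm in diameter) on the ram; at rest 124 mm above the bench. The ram's foot (16 mm in diameter) is then 62 mm above the bench, 10 mm above the top of a ferrule in the pocket. Axes as the press.
- ram (a joint): Ram travel down in m, 0 = up. Return spring: 2 N at the top, 80 N/m more. After 10 mm the foot meets the ferrule (soft stop); then the knob takes about 9 N as ferrule and seat ring sink. After 3 to 7 mm more (differs each time, unseen) a stiff stop of 6 N/mm begins. Seated properly the ferrule bears at least 10.5 N (15 N on the knob); over 20 N (24 N on the knob) crushes it.
- iron_head_a: Bystander: black forged iron golf-club head lying on its face, 93x125x20 mm; origin at the centre of its underside.
- iron_head_b: Bystander: silver forged iron golf-club head lying on its face, 93x125x20 mm; origin at the centre of its underside.
- masking_tape: Bystander: roll of yellowish tape lying flat, 96 mm across, 25 mm high; origin at the centre of its underside.
- pin_jar: Bystander: clear jar with teal lid, 56 mm across, 74 mm high; origin at the centre of its underside.
- screwdriver: Bystander: screwdriver with yellow handle, 27x198x26 mm, lying; origin at the centre of its underside.
- wood_wedge: Bystander: beech wedge, 32x90x22 mm, lying; origin at the centre of its underside.

How it is judged:
By the outcome, as a careful person would: the job done as asked, in the order asked, and still so for the second after the job is handed in, with the robot touching nothing.
It also fails if it takes over 64 s, if anything falls off the work surface, if the arm or the gripper's body presses on something with over 40 N, if the wrist force passes 120 N, or if a joint passes its speed limit or range.

ROBOT

A 6-joint arm with a two-finger parallel gripper is mounted at the origin on the work surface; the furniture and walls round the work are solid. World frame = base frame: x ahead of the robot, y to its left, z up, the work surface at z = 0. Lengths are in m, angles in rad, forces in N, time in s.
With the tool pointing down it reaches from about 0.35 to 0.975 m from the base axis. Payload 7.1 kg.
Tool frame: the origin (TCP) lies midway between the tips of the shut fingers; the grasp point (between the pads) lies 19 mm behind it; z points along the fingers, x is the direction in which the jaws open and shut, and the axes are right-handed (so a half turn about z gives the same grasp; the last joint's range is limited). The gripper opens to 88 mm and grips with 3 to 60 N. Pads are 20 mm wide; open, the fingers measure 115 mm over their backs; the gripper's body (75 mm by 178 mm) begins 61 mm behind the grasp point.
Start: joints at [1.245, 0.423, 1.63, -0, 1.089, -0.019], TCP at [0.189, 0.596, 0.223] pointing down, gripper open.
Joint ranges: [-3, 3], [-0.9, 2.11], [0.09, 2.58], [-1.31, 4.45], [0.11, 2.69], [-2.54, 2.54]. Speed limits (rad/s): [2.39, 2.39, 3.01, 3.14, 3.14, 3.14].

INTERFACE

Orientations are given as a unit quaternion [w, x, y, z].
In Python, from station import move_pose, movel, movej, command_gripper, wait, inverse_kinematics, read_camera, camera_info, MotionError, job_done, get_time, get_joint_pos, get_qvel, get_effort, get_tcp_pos, get_ee_rot, get_ft_force, get_ft_torque, get_grip_width gives the robot as it stands. Calls block until the motion is done:
- move_pose(position, orientation): joint-space move of the TCP to a pose.
- movel(position, frame=None, v=0.15, until_force=None): straight line of the TCP; frame=None keeps the orientation; v is the mean speed in m/s. With until_force (N) it stops when the force on the tool has changed by that much, and returns True; else False.
- movej(angles): joint-space move.
- command_gripper(opening): opening from 0.0 (shut) to 1.0 (fully open); the grip force is fixed at half the most; returns when the fingers have stopped.
- wait(seconds).
- inverse_kinematics(position, orientation): joint angles nearest the present ones, or None.
- read_camera(name): name is "scene" or "top"; returns the picture (420x560x3 uint8, red, green, blue); there is no depth.
- camera_info(name): a dict with "intrinsics" (3x3 intrinsics, pixels), "T" (4x4, takes a point from camera to world coordinates). Camera axes: x right, y up, looking along -z (the intrinsics and any distortion apply to the point x, -y, -z); pixel columns grow to the right and rows downward; lengths in m; the calibration is good to about 2 mm. A picture is of the moment at which its call begins. camera_info takes no time and is no camera call.
A pose or a line that the arm cannot do raises MotionError and nothing moves.
- job_done(): hands the job in, once; it reports no verdict.
Readings, each from a call of its own:
- get_time(): time.
- get_joint_pos(): joint angles.
- get_qvel(): joint speeds.
- get_effort(): joint torques, N m.
- get_tcp_pos(): TCP position.
- get_ee_rot(): TCP orientation.
- get_ft_force(): force on the tool from outside, world axes, zero at the start.
- get_ft_torque(): the same for the moment, N m.
- get_grip_width(): opening from 0.0 (shut) to 1.0 (fully open).
Only numpy, scipy, OpenCV 4.12 (cv2) and the standard library are available. Lean on these libraries where they do the work, as an engineer would, in place of code of your own. Each camera call takes 0.05 s, during which the arm holds its last target.

## Working session

There is one attempt and no reset: what is moved stays moved. The work goes in short steps, each a Python script; the robot and the scene stay as the last script left them, time stands still between calls to the robot, and variables do not carry over. Pictures are saved under pics/ and viewed, and the job is handed in when it is done.

```bash
ls; mkdir -p pics
python3 - <<'E'
from station import *
import cv2
for n in ("scene","top"):
    im=read_camera(n); cv2.imwrite(f"pics/{n}0.png",im[:,:,::-1]); 
    i=camera_info(n); print(n,i)
print(get_time(),get_tcp_pos(),get_ee_rot(),get_ft_force())
E
```

```text
pics
scene {'intrinsics': array([[483.77376137,   0.        , 281.46911139],
       [  0.        , 483.77376137, 212.37962275],
       [  0.        ,   0.        ,   1.        ]]), 'T': array([[ 5.80847960e-01,  6.23392703e-01, -5.23447405e-01,
        -2.03167192e-01],
       [-8.14011626e-01,  4.45499564e-01, -3.72713310e-01,
        -3.81011156e-01],
       [ 8.48833004e-04,  6.42582039e-01,  7.66216420e-01,
         1.02666454e+00],
       [ 0.00000000e+00,  0.00000000e+00,  0.00000000e+00,
         1.00000000e+00]])}
top {'intrinsics': array([[436.2100216 ,   0.        , 284.54641595],
       [  0.        , 436.2100216 , 207.35932637],
       [  0.        ,   0.        ,   1.        ]]), 'T': array([[ 0.01767056,  0.99490829, -0.09922325,  0.32667712],
       [-0.99983372,  0.01803024,  0.00272931,  0.06134427],
       [ 0.00450443,  0.09915852,  0.99506145,  1.24656177],
       [ 0.        ,  0.        ,  0.        ,  1.        ]])}
0.1 [0.18858238 0.59537139 0.2220164 ] [ 3.74634888e-04  8.06845722e-01  5.90761843e-01 -5.34462008e-04] [-0.3753319  -0.27980895 -0.26989774]
```

View pics/scene0.png

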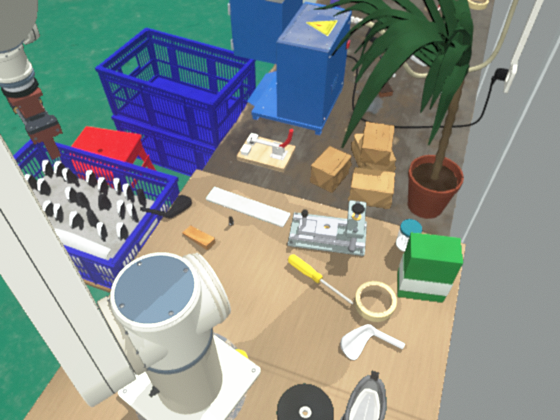

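View pics/top0.png

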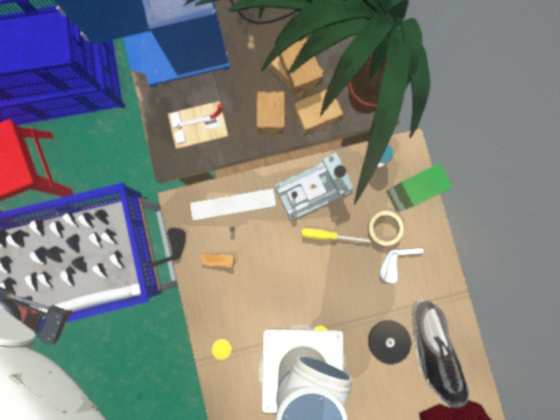

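Scene view: press at about (328,228), ferrule at about (231,220). Top view: press at (314,187), ferrule at (233,231). I'll zoom in on both.

Run:
```python
import cv2
a=cv2.imread("pics/scene0.png"); b=cv2.imread("pics/top0.png")
cv2.imwrite("pics/s_press.png",cv2.resize(a[190:265,275:380],None,fx=7.5,fy=7.5,interpolation=cv2.INTER_CUBIC))
cv2.imwrite("pics/t_press.png",cv2.resize(b[145:225,265:365],None,fx=7.5,fy=7.5,interpolation=cv2.INTER_CUBIC))
s=cv2.resize(a[205:235,215:245],(400,400),interpolation=cv2.INTER_CUBIC)
t=cv2.resize(b[215:245,218:248],(400,400),interpolation=cv2.INTER_CUBIC)
cv2.imwrite("pics/ferr.png",cv2.hconcat([s,t]))
```

```text
(no output)
```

View pics/s_press.png

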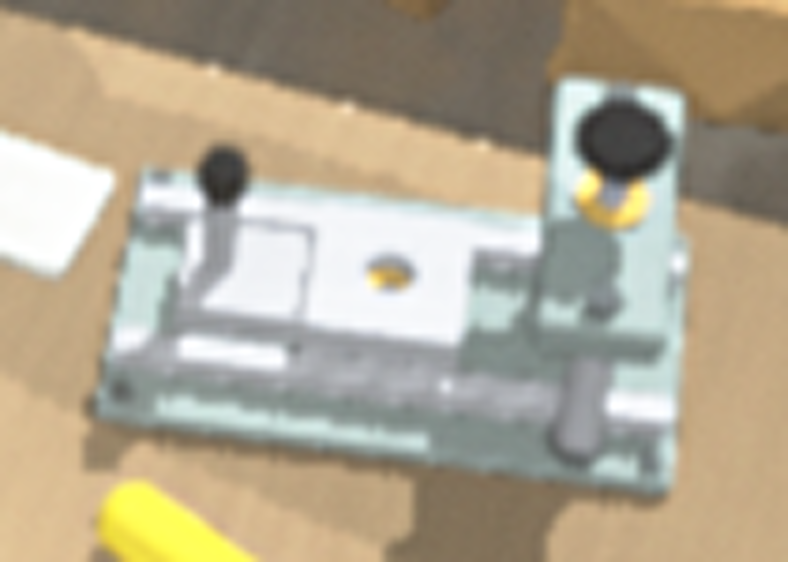

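View pics/t_press.png

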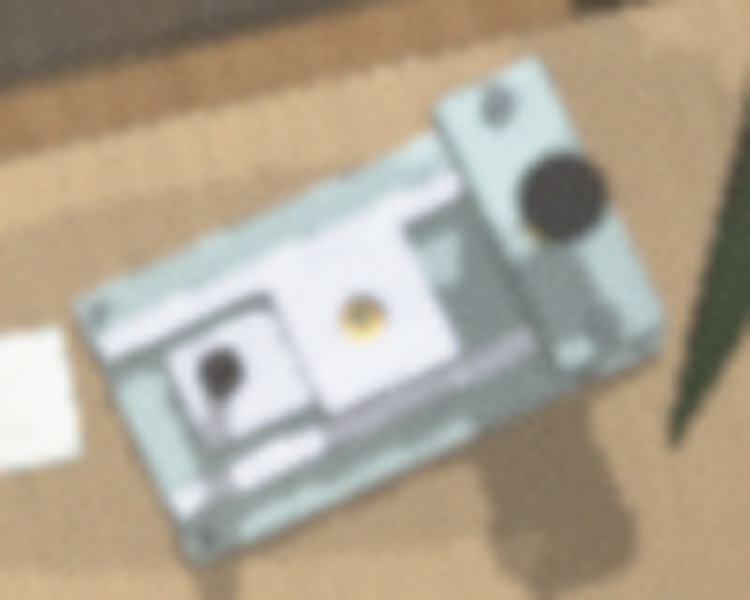

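View pics/ferr.png

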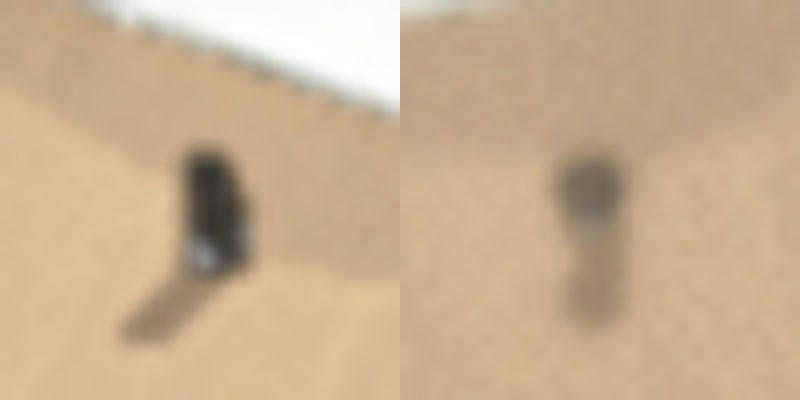

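```bash
cat > h.py <<'E'
import numpy as np
from station import *
from scipy.optimize import least_squares
def proj(n,P):
    i=camera_info(n); P=np.atleast_2d(P)
    c=(P-i["T"][:3,3])@i["T"][:3,:3]
    p=np.c_[c[:,0],-c[:,1],-c[:,2]]@i["intrinsics"].T
    return p[:,:2]/p[:,2:]
def uncrop(p,o,f): return (np.array(p,float)+.5)/f-.5+np.array(o)
def tri(us,ut):
    r=least_squares(lambda X:np.r_[proj("scene",X)[0]-us,proj("top",X)[0]-ut],[.5,.1,.05])
    return r.x,r.fun
E
cat > fit.py <<'E'
from h import *
S={'knob':(624,130),'cap':(223,163),'pocket':(390,272),'c1':(145,172),'c2':(97,410),'c3':(665,490)}
T={'knob':(564,195),'cap':(220,370),'pocket':(363,317),'c1':(78,300),'c2':(195,557),'c3':(660,345)}
def model(q):
    x,y,a,s=q[:4]
    L={'knob':(0,0,.124),'cap':(0,s+.060,.082),'pocket':(0,s,.034),'c1':(.056,.166,.008),'c2':(-.056,.166,.008),'c3':(-.056,-.034,.008)}
    R=np.array([[np.cos(a),-np.sin(a)],[np.sin(a),np.cos(a)]])
    return {k:np.r_[R@np.array(v[:2])+[x,y],v[2]] for k,v in L.items()}
def res(q):
    M=model(q); r=[]
    for k in S:
        r+=list(proj("scene",M[k])[0]-uncrop(S[k],(275,190),7.5)+q[4:6])
        r+=list(proj("top",M[k])[0]-uncrop(T[k],(265,145),7.5)+q[6:8])
    return np.r_[r,q[4:]*1.0]
r=least_squares(res,[.75,.0,.4,.07,0,0,0,0])
print(r.x.round(4), np.degrees(r.x[2])); print(r.fun[:24].reshape(-1,4).round(2))
for k,v in model(r.x).items(): print(k,v.round(4),tri(uncrop(S[k],(275,190),7.5),uncrop(T[k],(265,145),7.5))[0].round(4))
X,f=tri(uncrop((216,210),(215,205),400/30),uncrop((191,190),(218,215),400/30)); print('ferr',X,f)
# fixed height z=.013, each cam
for n,u in(('scene',uncrop((216,210),(215,205),400/30)),('top',uncrop((191,190),(218,215),400/30))):
    print(n,least_squares(lambda X:proj(n,[X[0],X[1],.013])[0]-u,[.6,.2]).x, 'px')
E
python3 fit.py
```

```text
[ 0.5372 -0.0845  0.4503  0.0711 -0.0617  0.3868 -0.0135 -0.2152] 25.80296899701941
[[ 0.04  0.33  0.12 -0.03]
 [ 0.06  0.04  0.01 -0.4 ]
 [-0.18  0.3  -0.11  0.02]
 [-0.29 -0.79 -0.98 -0.23]
 [-0.44 -0.13 -0.16  0.88]
 [ 0.87 -0.13  1.14 -0.03]]
knob [ 0.5372 -0.0845  0.124 ] [ 0.5378 -0.0841  0.123 ]
cap [0.4802 0.0336 0.082 ] [0.4798 0.0336 0.0809]
pocket [ 0.5063 -0.0205  0.034 ] [ 0.507  -0.0207  0.0331]
c1 [0.5154 0.0894 0.008 ] [0.5153 0.0874 0.0045]
c2 [0.4145 0.0406 0.008 ] [0.4176 0.0407 0.0023]
c3 [ 0.5016 -0.1394  0.008 ] [ 0.5028 -0.137   0.0022]
ferr [0.38585405 0.20568026 0.01537727] [ 0.0819398  -0.00285793 -0.06618336  0.05454292]
scene [0.38710251 0.20723292] px
top [0.38612578 0.20577659] px
```

The fit is consistent: pocket, cap and knob agree to about 1 mm in both cameras. The shuttle is 71 mm out and yaw is 25.8°. Before approaching the press I'll check which way the wide gripper body lies.

Run:
```python
import cv2
from h import *
b=cv2.imread("pics/top0.png"); a=cv2.imread("pics/scene0.png")
p=get_tcp_pos(); j=np.array([.302,.953,0]); 
for n,c in(("top",b),("scene",a)):
  print(n,proj(n,[p,p-.05*j,p+.05*j,p+[0,0,.08],p+[0,0,.08]+.089*j,p+[0,0,.08]-.089*j]).round(0).tolist())
cv2.imwrite("pics/g.png",cv2.hconcat([cv2.resize(b[270:370,0:100],(400,400)),cv2.resize(a[0:150,0:150],(400,400))]))
```

```text
top [[50.0, 307.0], [70.0, 314.0], [29.0, 300.0], [30.0, 312.0], [-9.0, 298.0], [69.0, 325.0]]
scene [[50.0, 146.0], [57.0, 158.0], [43.0, 135.0], [37.0, 120.0], [25.0, 102.0], [51.0, 141.0]]
```

View pics/g.png

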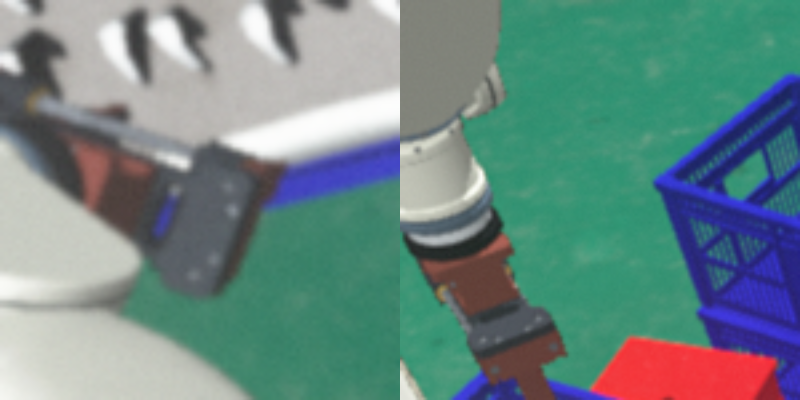

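```bash
cat >> h.py <<'E'
A=0.4503; O=np.array([.5372,-.0845])
R=np.array([[np.cos(A),-np.sin(A)],[np.sin(A),np.cos(A)]])
def q(a): return [0,np.cos(a/2),np.sin(a/2),0]
def W(x,y,z): return np.r_[R@np.array([x,y])+O,z]   # press -> world
def st(t): print(t,'t',round(get_time(),2),get_tcp_pos().round(4),'F',np.round(get_ft_force(),2),'g',round(get_grip_width(),3))
E
python3 - <<'E'
from h import *
import cv2
x,y=.3862,.206
for a in(A,A+np.pi/2,A-np.pi/2):
    print(inverse_kinematics([x,y,.1],q(a)))
for p in (W(0,.0711,.15),W(0,.0711,.037),W(0,0,.12)): print(inverse_kinematics(p,q(A)))
a=A+np.pi/2
if inverse_kinematics([x,y,.1],q(a)) is None: a=A-np.pi/2
command_gripper(0.45); st('open')
move_pose([x,y,.10],q(a)); st('above')
cv2.imwrite("pics/s1.png",read_camera("scene")[:,:,::-1])
E
```

```text
[ 4.62820526e-01  3.61812049e-01  2.11478546e+00 -4.44089210e-16
  6.64995146e-01  1.25205262e-02]
[ 4.62820526e-01  3.61812049e-01  2.11478546e+00 -4.44089210e-16
  6.64995146e-01 -1.55827580e+00]
[ 4.62820526e-01  3.61812049e-01  2.11478546e+00 -4.44089210e-16
  6.64995146e-01  1.58331685e+00]
[-6.39355575e-02  3.55900675e-01  1.94312828e+00 -4.44089210e-16
  8.42563697e-01 -5.14235558e-01]
[-6.39355575e-02  5.55685846e-01  1.98669996e+00 -4.44089210e-16
  5.99206849e-01 -5.14235558e-01]
[-1.77903303e-01  4.50115696e-01  1.87912768e+00 -4.44089210e-16
  8.12349280e-01 -6.28203303e-01]
open t 0.98 [0.1887 0.5958 0.2227] F [ 0.98  0.49 -0.  ] g 0.449
above t 2.65 [0.3867 0.2066 0.1003] F [0.3  0.8  0.12] g 0.452
```

View pics/s1.png

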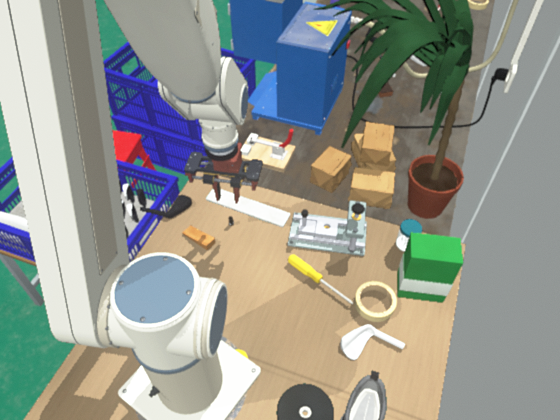

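Run:
```python
from h import *
import cv2
a=A+np.pi/2; j=np.array([np.cos(a),np.sin(a),0])
P=np.array([.3867,.2066,.1003]); print(proj("scene",[P,P+.02*j,P-.02*j,P*[1,1,.1]]).round(1))
im=cv2.imread("pics/s1.png"); cv2.imwrite("pics/s1c.png",cv2.resize(im[140:250,165:275],None,fx=5.4,fy=5.4,interpolation=cv2.INTER_CUBIC))
```

```text
[[228.1 199. ]
 [220.5 198. ]
 [235.7 200. ]
 [230.9 221.2]]
```

View pics/s1c.png

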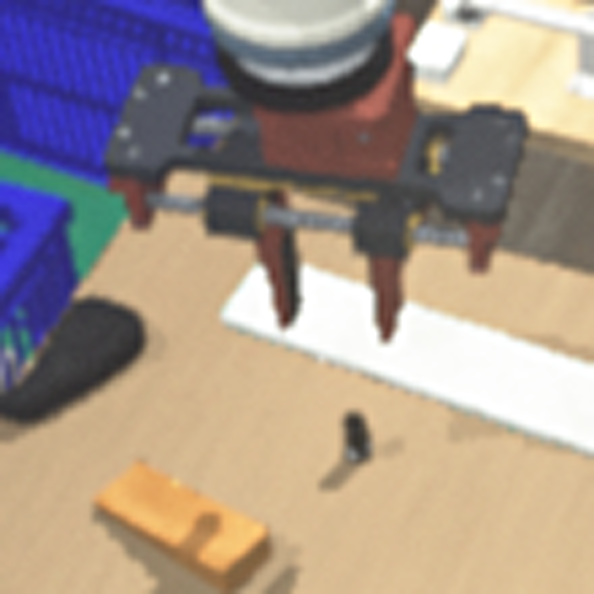

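The fingertips straddle the ferrule as predicted, with the tip midpoint at (227,201) and TCP projection at (228,199). The wedge is clear. I'll do a centring grip, then regrip turned 90°.

Run:
```python
from h import *
import cv2
x,y=.3862,.206
print(movel([x,y,.006],v=.08,until_force=6)); st('down')
command_gripper(0); st('grip1')
command_gripper(0.45); st('rel')
movel([x,y,.045],v=.1)
move_pose([x,y,.045],q(A)); st('turn')
print(movel([x,y,.0115],v=.08,until_force=6)); 
command_gripper(0); st('grip2')
movel([x,y,.15],v=.15); st('lift')
for n in("scene","top"): cv2.imwrite(f"pics/{n}2.png",read_camera(n)[:,:,::-1])
print(proj("scene",get_tcp_pos()),proj("top",get_tcp_pos()))
a=cv2.imread("pics/scene2.png")
u=proj("scene",get_tcp_pos())[0].astype(int)
cv2.imwrite("pics/s2c.png",cv2.resize(a[u[1]-40:u[1]+40,u[0]-40:u[0]+40],(560,560),interpolation=cv2.INTER_CUBIC))
```

```text
False
down t 4.03 [0.3865 0.2062 0.0064] F [-0.03 -0.79 -0.71] g 0.45
grip1 t 4.58 [0.3863 0.2061 0.0061] F [0.08 0.18 2.1 ] g 0.132
rel t 5.21 [0.3862 0.206  0.006 ] F [0.04 0.66 0.31] g 0.453
turn t 7.15 [0.386  0.2059 0.0447] F [ 0.17 -0.9   0.49] g 0.456
False
grip2 t 8.28 [0.3864 0.2061 0.0117] F [-0.2  -0.73  2.57] g 0.128
lift t 9.36 [0.3857 0.2057 0.1494] F [-0.06 -0.15 -0.87] g 0.127
[[226.46713075 186.35795276]] [[225.63602679 226.28447135]]
```

View pics/s2c.png

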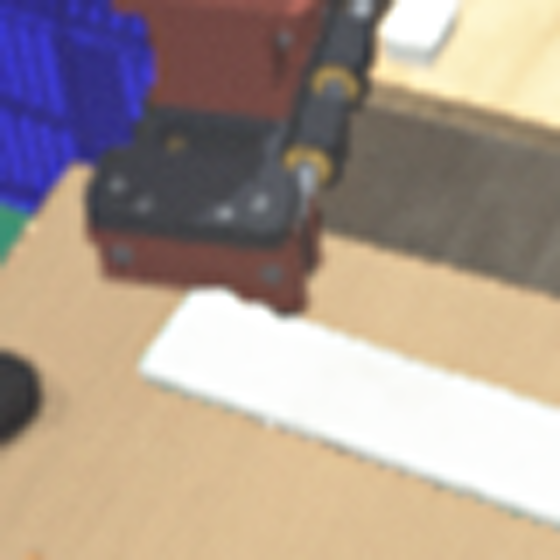

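The grip width is steady at about 0.128 and the ferrule is off the bench, though the gripper body hides it in this view. I'll move over the pocket and look.

Run:
```python
from h import *
import cv2
move_pose(W(0,.0711,.15),q(A)); 
movel(W(0,.0711,.075),v=.12); st('above pocket'); print(W(0,.0711,.075))
for n,c in(("scene",(275,170)),("top",(255,145))):
    im=read_camera(n)[:,:,::-1]; cv2.imwrite(f"pics/{n}3.png",im)
    cv2.imwrite(f"pics/{n}3c.png",cv2.resize(im[c[1]:c[1]+95,c[0]:c[0]+110],None,fx=6,fy=6,interpolation=cv2.INTER_CUBIC))
```

```text
above pocket t 11.24 [ 0.5066 -0.0201  0.0753] F [-0.05  0.73  0.74] g 0.124
[ 0.50625475 -0.02048749  0.075     ]
```

View pics/scene3c.png

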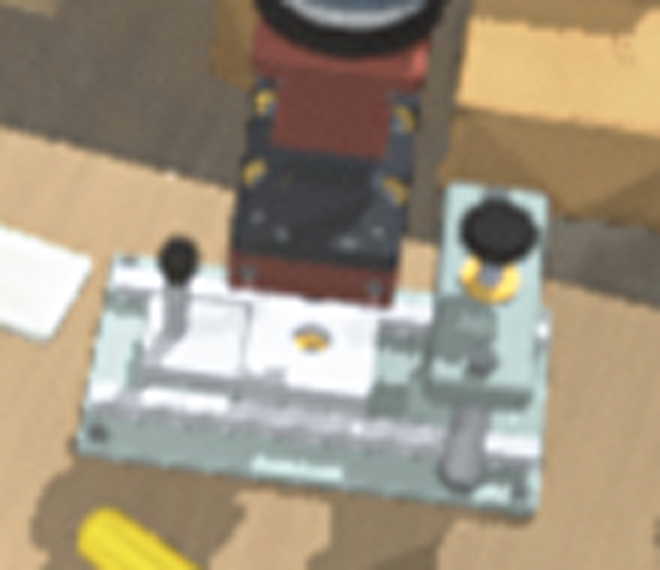

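View pics/top3c.png

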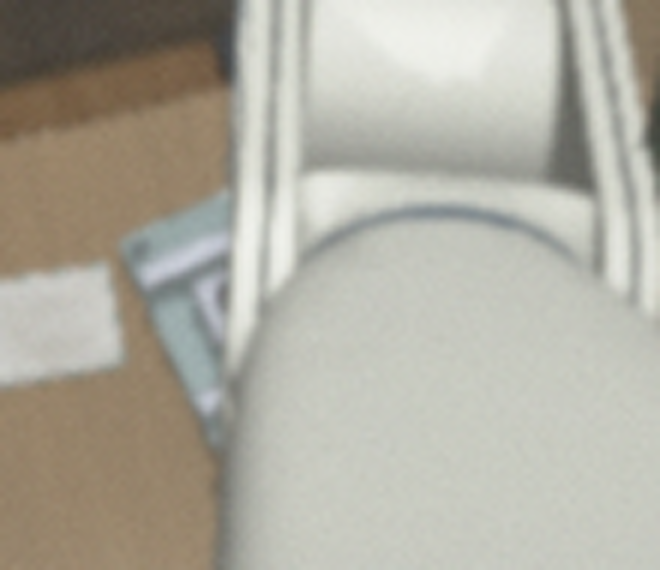

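Run:
```python
from h import *
P=get_tcp_pos()
print((proj("scene",[P,P-[0,0,.0145],W(0,.0711,.034),P+[0,0,.08],P-.089*np.r_[R@[1,0],0]+[0,0,.08]])-[275,170])*6)
```

```text
[[316.4385689  272.35445773]
 [313.93399417 293.90257856]
 [308.72861912 334.52034823]
 [331.10962123 146.13198779]
 [306.85608017 315.32107635]]
```

Run:
```python
from h import *
import cv2
print(movel(W(0,.0711,.052),v=.06,until_force=4)); st('a')
print(movel(W(0,.0711,.0385),v=.02,until_force=3.5)); st('b')
```

```text
False
a t 11.88 [ 0.5059 -0.0205  0.0515] F [-0.11  0.01 -0.62] g 0.125
False
b t 12.7 [ 0.5063 -0.0205  0.0385] F [-0.41  0.66 -0.12] g 0.126
```

No contact all the way to 1 mm above the pocket floor, so it cleared the rim. I'll release, retreat and look.

Run:
```python
from h import *
import cv2
command_gripper(0.4); st('rel')
movel(W(0,.0711,.15),v=.12); 
move_pose(W(0,.185,.15),q(A)); command_gripper(0); st('back')
for n,c in(("scene",(275,170)),("top",(255,145))):
    im=read_camera(n)[:,:,::-1]; cv2.imwrite(f"pics/{n}4.png",im)
    cv2.imwrite(f"pics/{n}4c.png",cv2.resize(im[c[1]:c[1]+95,c[0]:c[0]+110],None,fx=6,fy=6,interpolation=cv2.INTER_CUBIC))
```

```text
rel t 13.28 [ 0.5063 -0.0205  0.0385] F [ 0.44 -0.72 -0.09] g 0.399
back t 15.58 [0.4567 0.082  0.15  ] F [-0.44  0.39 -0.59] g 0.006
```

View pics/scene4c.png

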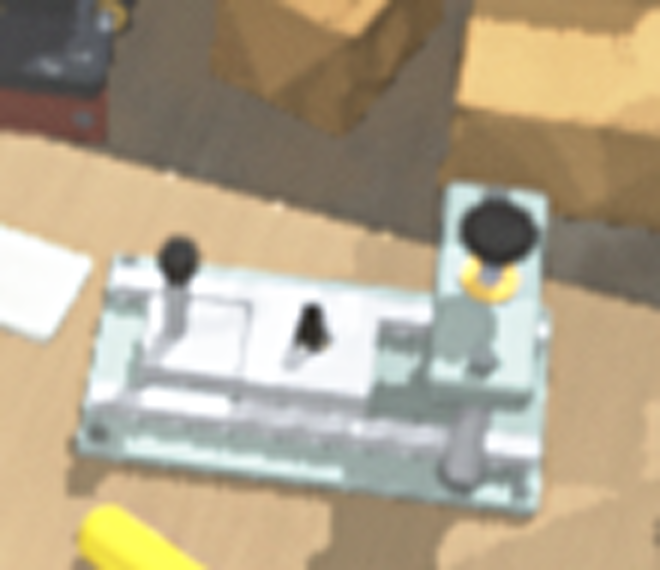

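View pics/top4c.png

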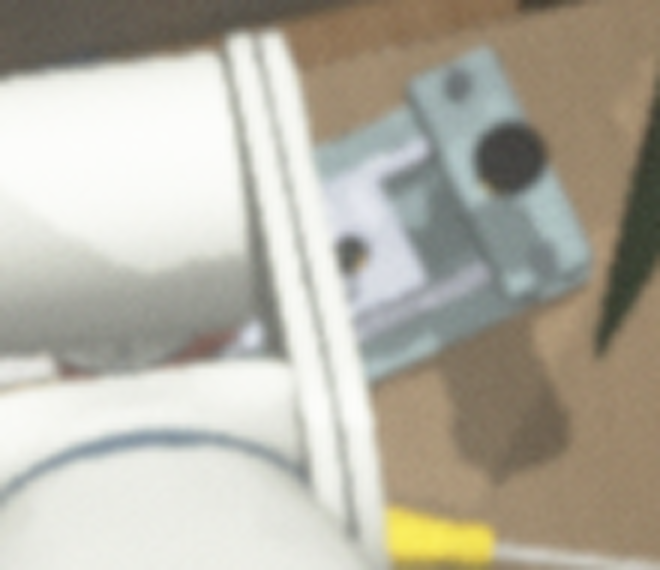

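The ferrule stands upright in the pocket at crop (313,325), about 18 mm proud. Now I'll push the post home.

Run:
```python
from h import *
import cv2
print(movel(W(0,.185,.056),v=.12,until_force=6)); st('low')
print(movel(W(0,.100,.056),v=.05,until_force=9)); st('push')
r=movel(W(0,.070,.056),v=.015,until_force=9); print(r); st('home')
print('tcp in press', R.T@(get_tcp_pos()[:2]-O))
```

```text
False
low t 16.62 [0.4571 0.0821 0.0564] F [-0.15 -0.11  0.  ] g 0.001
False
push t 18.47 [0.4934 0.0055 0.056 ] F [-0.54 -0.05 -0.48] g 0.002
True
home t 19.81 [ 0.5027 -0.0134  0.0558] F [-0.58  3.    1.82] g 0.005
tcp in press [-0.00015801  0.07901305]
```

Run:
```python
from h import *
import cv2
r=movel(W(0,.0745,.056),v=.01,until_force=9); print(r); st('home2')
print('tcp in press', R.T@(get_tcp_pos()[:2]-O))
movel(W(0,.12,.056),v=.08); movel(W(0,.13,.16),v=.15); st('back')
for n,c in(("scene",(275,170)),):
    im=read_camera(n)[:,:,::-1]; cv2.imwrite(f"pics/{n}5.png",im)
    cv2.imwrite(f"pics/{n}5c.png",cv2.resize(im[c[1]:c[1]+95,c[0]:c[0]+110],None,fx=6,fy=6,interpolation=cv2.INTER_CUBIC))
a=(proj("scene",[W(0,.06,.082),W(0,0,.124),W(0,0,.052),W(.027,.027,.034),W(-.027,.027,.034)])-[275,170]+.5)*6-.5
print(a.round())
```

```text
True
home2 t 20.1 [ 0.5025 -0.0134  0.0557] F [0.26 3.21 1.8 ] g 0.007
tcp in press [-0.00029864  0.07912012]
back t 21.61 [0.4801 0.0323 0.1594] F [-0.15 -0.    0.17] g 0.008
[[346. 270.]
 [500. 224.]
 [479. 333.]
 [418. 303.]
 [407. 399.]]
```

View pics/scene5c.png

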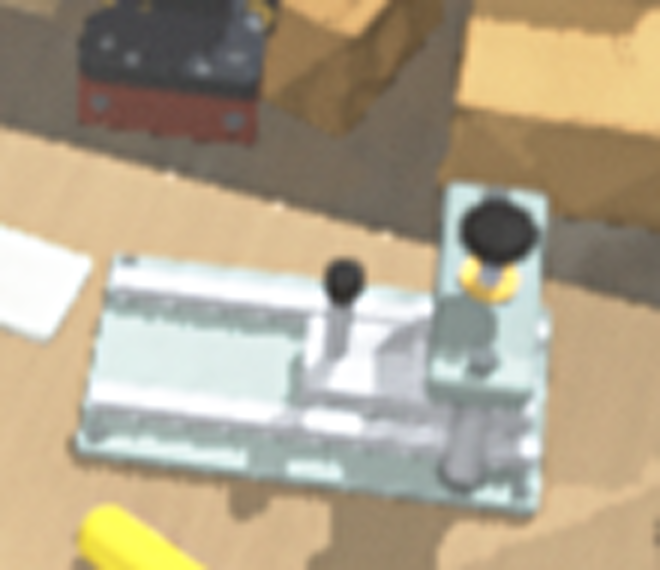

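The post cap is at crop (344,272); the predicted home position is (346,270), so the shuttle is home. Now the ram.

```bash
cat >> h.py <<'E'
def fz(n=8):
    v=[]
    for _ in range(n): v.append(get_ft_force()[2]); wait(.02)
    return np.mean(v),np.std(v)
E
python3 - <<'E'
from h import *
move_pose(W(0,0,.145),q(A)); st('above knob'); b=fz(); print('bias',b)
print(movel(W(0,0,.127),v=.04,until_force=4)); st('near')
print(movel(W(0,0,.1135),v=.012,until_force=6)); st('near ferrule'); print(fz(5))
r=movel(W(0,0,.098),v=.005,until_force=9.5); print(r); st('stop?'); print(fz())
E
```

```text
above knob t 22.24 [ 0.5365 -0.085   0.1438] F [-0.55  0.06 -0.54] g 0.004
bias (np.float64(0.021143939182572236), np.float64(0.6185026117489629))
False
near t 22.98 [ 0.5371 -0.0845  0.1268] F [ 0.77 -1.08  0.65] g 0.006
True
near ferrule t 23.98 [ 0.5374 -0.0846  0.1143] F [-0.78 -1.29  4.67] g 0.002
(np.float64(4.932430298843532), np.float64(0.5654980419877244))
True
stop? t 25.77 [ 0.5374 -0.0846  0.1072] F [-1.68 -0.28  8.27] g 0.006
(np.float64(8.014038213724852), np.float64(0.29857382755272477))
```

Run:
```python
from h import *
z=get_tcp_pos()[2]
f,_=fz(6); print(z,f)
for k in range(12):
    d=.0004 if f<12 else (.00025 if f<15.5 else .00012)
    z-=d
    r=movel(W(0,0,z),v=.004,until_force=5); f,s=fz(6)
    print(k,round(z,5),get_tcp_pos()[2].round(5),r,round(f,2),round(s,2),round(get_time(),2))
    if f>17.0: break
```

```text
0.10731619695410279 8.172128789680363
0 0.10692 0.10741 False 8.14 0.56 26.35
1 0.10652 0.10716 False 8.93 0.37 26.7
2 0.10612 0.107 False 11.55 0.2 27.05
3 0.10572 0.10682 False 13.73 0.36 27.4
4 0.10547 0.10667 False 15.01 0.57 27.75
5 0.10522 0.10653 False 16.13 0.53 28.1
6 0.1051 0.10647 False 16.51 0.14 28.45
7 0.10498 0.1064 False 17.11 0.28 28.8
```

The force climbs linearly on the stiff stop. I'll trim to about 18 N and hold.

Run:
```python
from h import *
movel(W(0,0,.10481),v=.004,until_force=4)
for _ in range(4): print(fz(20),round(get_time(),2))
movel(W(0,0,.127),v=.03); movel(W(0,0,.16),v=.1); print('bias',fz()); 
move_pose(W(0,.19,.2),q(A)); st('away')
import cv2
for n,c in(("scene",(275,170)),("top",(265,145))):
    im=read_camera(n)[:,:,::-1]; cv2.imwrite(f"pics/{n}6.png",im)
    cv2.imwrite(f"pics/{n}6c.png",cv2.resize(im[c[1]:c[1]+95,c[0]:c[0]+110],None,fx=6,fy=6,interpolation=cv2.INTER_CUBIC))
```

```text
(np.float64(17.676997718053958), np.float64(0.46789284494758876)) 29.38
(np.float64(17.771603710578802), np.float64(0.5589137575644191)) 29.72
(np.float64(17.534482446387283), np.float64(0.533176663139632)) 30.05
(np.float64(17.655913329451124), np.float64(0.5572857649603712)) 30.38
bias (np.float64(0.11467477472258417), np.float64(0.5511079379608748))
away t 32.69 [0.455  0.0862 0.1999] F [ 0.31  0.13 -0.25] g 0.01
```

View pics/scene6c.png

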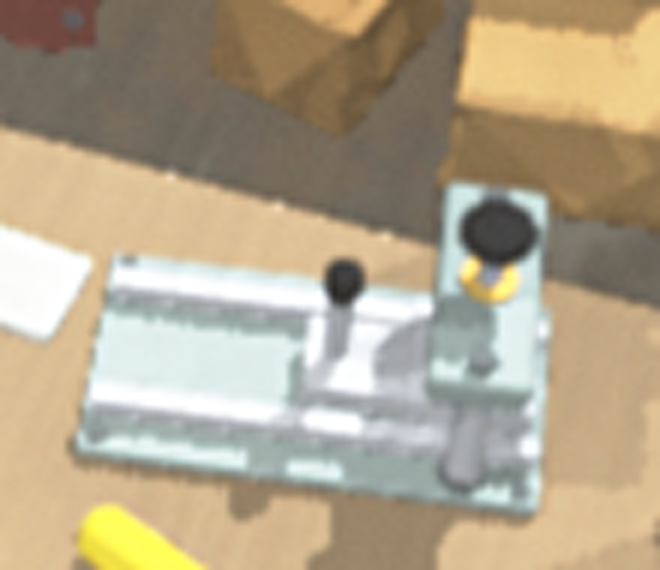

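View pics/scene6.png

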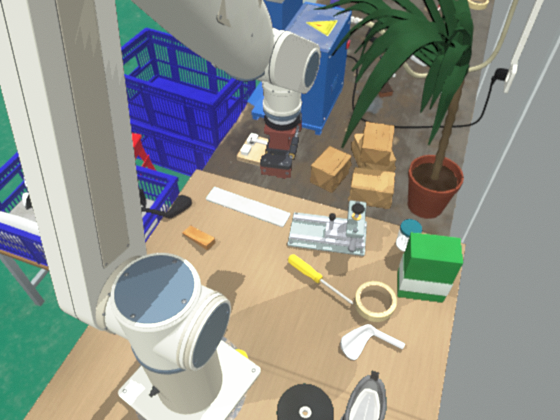

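The knob is back at its rest position, crop (500,230). The cap is still at (344,275), so the shuttle is home, and the bystanders look unmoved. Handing in.

```bash
python3 -c "
from station import *
print(get_time()); job_done()"
```

```text
32.7917
the job is handed in; nothing more can be done
```

I stood the ferrule in the pocket, slid the shuttle home, pressed it on the ram and let the ram rise, then handed the job in at 32.8 s.

- **Ferrule:** I gripped it twice at 90° to centre it. It went into the pocket without touching the rim, and the picture showed it upright there, about 18 mm proud.
- **Shuttle:** I pushed it against its hard stop twice. The tool stopped at 79.0 and 79.1 mm, where 79 mm was expected. The post cap appears within half a pixel of its predicted home position.
- **Ram:** The foot met the ferrule after about 10 mm of travel, and the stiff stop came about 7 mm further down. I held 17.5–17.8 N (averaged; single readings scatter by about 0.5 N) for about 1.4 s. The highest averaged reading was 17.8 N. I did not log single readings against the 22 N limit.
- **After release:** The knob is back at its rest position in the picture, the shuttle is still home, the bystanders look unmoved in the scene camera, and the robot is clear.

**Not checked or unexpected:**
- The ferrule could not be seen under the head after pressing, so its seating rests on the force readings alone.
- The first descent stopped on its force trigger at about 14 N, and the reading then relaxed to about 8 N. I approached the stop again in small steps.
- The grip width read 11 mm on the 14 mm ferrule, which I took as pad give or reading offset.

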